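Charge a milling cup with two grinding balls from the plunger dispenser

ROBOT

A 6-joint arm with a two-finger parallel gripper is mounted at the origin on a cart in front of the work surface, level with it; the furniture and walls round the work are solid. World frame = base frame: x ahead of the robot, y to its left, z up, the work surface at z = 0. Lengths are in mm, angles in rad, forces in N, time in s.
With the tool pointing down it reaches from about 400 to 825 mm from the base axis. Payload 7 kg.
Tool frame: the origin (TCP) lies midway between the tips of the shut fingers; the grasp point (between the pads) lies arm.grasp_offset behind it (arm.grasp_offset is the distance from the TCP to the grasp point, in mm); z points along the fingers, y is the line along which they close (so a half turn about z gives the same grasp; the last joint's range is limited). The gripper opens to 88 mm and grips with 3 to 60 N. Pads are 19 mm wide; open, the fingers measure 130 mm over their backs; the gripper's body (78 mm by 193 mm) begins 47 mm behind the grasp point.
Start: joints at [1.436, 0.359, 0.012, 0, -1.224, -0.288], TCP at [276.969, 615.535, 226.561] pointing down, gripper open.
Joint ranges: [-3.07, 3.07], [-1.43, 2.12], [-1.02, 1.25], [-3.03, 1.67], [-3.05, -0], [-3.03, 3.03]. Speed limits (rad/s): [2.39, 2.39, 3.01, 3.14, 3.14, 3.14].

INTERFACE

Orientations are given as a 3x3 rotation matrix whose columns are the frame's x, y, z axes.
In Python, from cell import arm, viewer gives the robot as it stands.
- The arm moves only by the tool send_rows, never from a script. Its argument "steps" is one flat list of numbers, 7 for each row, row after row: the shift along the world's x, y, z in cm, then the turn, a rotation vector about the world's x, y, z in rad, then the closure in counts, from 0 (fully open) to 255 (shut). A call has 1 to 10 rows; each row is the pose to reach, as a shift and turn from the pose commanded when the call began; what a row does not reach only later rows make up. A row lasts 1/10 s, in which the tool goes at most 50 mm and 8.59 degrees, less where a joint would pass 70% of its speed; a pose out of reach is approached as far as the arm can. A call with a gripper value outside its range is refused whole. The fingers move at their own pace and stop on an object; the grip force is fixed at half the most. Time passes only in rows, so rows that repeat a pose let the fingers close. It gives the time, the measured TCP pose, the force, the opening and the grip force at its end, in the units of the state.
- arm.observe(): the state, without advancing time (a new reading comes with each control period).
- viewer.read_camera(name): name is "scene" or "side" or "wrist"; returns a dict with "color" (420x560x3 uint8, blue, green, red), "camera_matrix" (3x3 intrinsics, pixels), "eye" and "attitude" of the camera in the world. Camera axes: x right, y up, looking along -z (the intrinsics and any distortion apply to the point x, -y, -z); pixel columns grow to the right and rows downward; lengths in mm; the calibration is good to about 2 mm. The wrist camera is an equidistant fisheye: a pixel r from the principal point sees the ray r / f radians off the axis. A picture is of the moment at which its call begins. There is no depth.
- arm.close_job(): hands the job in; it is judged then, once.
The state is a dict: "t": time; "joint_positions": joint angles; "qd": joint speeds; "joint_efforts": joint torques, N m; "tcp_pos": TCP position; "eef_rot": TCP orientation; "contact_force": force on the tool from outside, world axes, zero at the start; "torque": the same for the moment, N m; "grip_width": finger opening in mm; "gripper_force": force on a finger pad.
Only numpy, scipy, OpenCV 4.12 (cv2) and the standard library are available. Lean on these libraries where they do the work, as an engineer would, in place of code of your own. Each camera call takes 0.05 s, during which the arm holds its last target. There are 200 camera calls.

TASK

Stand the empty white sample cup on the ball dispenser's plate, under the spout and against the two locating pins, then give the spring plunger two full strokes so that exactly two grinding balls drop into the cup. Each stroke must go right down until you feel the stop, wait there a moment for the ball to roll out, and come all the way back up before the next; ease onto the stop and do not lean on it. Leave the cup standing where it is with its two balls, and leave the small beaker alone.

Things in the scene. Friction and masses are not known exactly. Their poses are not given: they have to be found in the camera images.
- dispenser: Grinding-ball dispenser, fixed. Origin: centre of the underside of its grey base plate (205 x 96 x 6 mm); frame +x runs from spout to magazine, +z up. The head (housing, spout, magazine, plunger) is clamped on a post 0 to 20 mm above its lowest setting, as the last user left it; that height is not reported: feel for it. Brittle clear cheeks: at most 20 N anywhere on it.
- spout_foot (a point): Point on the plate (6 mm above the worktop) straight below the spout's tip, frame x -0.046. The spout, 22 mm wide, lies 50 to 85 mm above the worktop and reaches 9 mm in over the cup's rear rim. Behind it the housing (34 x 34 mm, 148 to 168 mm high) begins at frame x +0.003, then the ball magazine to x +0.105. A clamp knob sticks out 35 mm on the +y side.
- plunger_axis (a point): Point on the plate (6 mm above the worktop) straight below the plunger: a black round press cap, 33 mm across, flat top 186 to 206 mm above the worktop when up (depends on the head setting). Travels 24 mm straight down against a spring (4.5 N at the top, 10.5 N at the bottom) onto a hard stop ring, where the force climbs steeply (meet it at no more than about 10 mm/s); springs back when let go.
- nest (a point): Point on the plate (6 mm above the worktop) where the middle of the cup's underside belongs, frame x -0.060, in a scribed circle; at most 13 mm off. Two pins (8 mm across, 16 mm high) stand 18.5 mm behind it and 18.5 mm to either side, just clear of the cup's wall. Axes as the dispenser.
- cup_center (a point): Middle of the empty white sample cup, half-way up (19.5 mm above its underside), z along its axis. Round, open, 39 mm high, 42 mm across the wall, 47 mm across the lip in its top 5 mm, walls 2 mm, about 50 g. It starts on the worktop right or left of the dispenser; the small beaker is on the other side.
- cup: The same cup; origin at the centre of its underside. Right of the work (y below -0.12) stands a balance with a glass shield and open lid, 0.32 m high; left of it (y above 0.27) a hotplate about 0.1 m high.
- small_beaker_center (a point): Bystander: middle of a small glass beaker, 45 mm across and 57 mm high; leave it standing where it is.
- ball_1_c (a point): Centre of grinding ball 1, a 15 mm steel ball of 14 g; it waits in the plunger's pocket. The pocket takes one ball when the plunger is fully up and lets it out into the spout only in the last 1 mm before the stop; the ball needs about 0.5 s to roll out, and the next as long to roll in once the plunger is up again.
- ball_2_c (a point): Centre of grinding ball 2, a 15 mm steel ball of 14 g; it is number 2 in the queue that runs up the magazine.
- ball_3_c (a point): Centre of grinding ball 3, a 15 mm steel ball of 14 g; it is number 3 in the queue that runs up the magazine. It must stay in the dispenser.
- ball_4_c (a point): Centre of grinding ball 4, a 15 mm steel ball of 14 g; it is number 4 in the queue that runs up the magazine. It must stay in the dispenser.
- ball_5_c (a point): Centre of grinding ball 5, a 15 mm steel ball of 14 g; it is number 5 in the queue that runs up the magazine. It must stay in the dispenser.
There are look-alikes about, which are no part of the job. What is shaped like the cup but orange is not meant.

How it is judged (in metres and radians):
On the way, in this order (a step that is already met when the one before it is completed fails the run):
1. the empty cup stands released on the plate under the spout, all balls still in the dispenser (horizontal distance between cup_center and nest below 0.013 m and z of cup_center in the frame of nest below 0.023 m and angle between cup_center's own z axis and vertical below 0.12 rad and contact force between cup and the fingers below 0.1 N and z of each of ball_1_c, ball_2_c, ball_3_c, ball_4_c, ball_5_c in the frame of nest above 0.05 m), for 0.2 s.
2. the first full stroke has dropped one ball into the cup, and only one (horizontal distance between ball_1_c and cup_center below 0.02 m and z of ball_1_c in the frame of cup_center between -0.0195 and 0.017 m and z of each of ball_2_c, ball_3_c in the frame of nest above 0.05 m), for 0.1 s.
3. the second full stroke has dropped the second ball into the cup (horizontal distance between each of ball_1_c, ball_2_c and cup_center below 0.02 m and z of ball_1_c in the frame of cup_center between -0.0195 and 0.017 m and z of ball_2_c in the frame of cup_center between -0.0195 and 0.017 m and z of ball_3_c in the frame of nest above 0.05 m), for 0.1 s.
At the end, for the whole second after the job is handed in: The cup stands upright on the plate within 13 mm of its place, at rest and released, with balls 1 and 2 inside it; balls 3, 4 and 5 are still in the dispenser (all of step 3 and horizontal distance between cup_center and nest below 0.013 m and z of cup_center in the frame of nest below 0.023 m and angle between cup_center's own z axis and vertical below 0.12 rad and contact force between cup and the fingers below 0.1 N and z of each of ball_4_c, ball_5_c in the frame of nest above 0.05 m and linear speed of cup below 0.02 m/s); the robot touches nothing.
It fails at once if more than 20 N between the robot and the dispenser (or anything else but the cup it grips) (contact force between cup and the fingers below 0.1 N and contact force between any of the fingers, the arm and anything else above 20 N).
It fails at once if the small beaker shifted more than 25 mm or tipped (distance of small_beaker_center from where it was at the start of the episode above 0.025 m or angle between small_beaker_center's own z axis and vertical above 0.3 rad).
It fails at once if the cup tipped over (angle between cup_center's own z axis and vertical above 0.8 rad).
It fails at once if a third ball let out of the dispenser, or a ball beside the cup (not (z of ball_3_c in the frame of nest above 0.05 m and (z of ball_1_c in the frame of nest above 0.05 m or horizontal distance between ball_1_c and cup_center below 0.06 m) and (z of ball_2_c in the frame of nest above 0.05 m or horizontal distance between ball_2_c and cup_center below 0.06 m))).
It also fails if it takes over 70 s, if anything falls off the work surface, if the arm or the gripper's body presses on something with over 40 N, if the wrist force passes 120 N, or if a joint passes its speed limit or range.

## Working session

There is one attempt and no reset: what is moved stays moved. The work goes in short steps, Python scripts to look and compute and a tool call to move; the robot and the scene stay as the last step left them, time stands still between calls to the robot, and variables do not carry over. Pictures are saved under pics/ and viewed, at most 10 in all, crops included, and the job is handed in when it is done.

Besides the shell and the picture viewer there is one more tool, called after ">>>" by a JSON object that holds its "fn" and its "kwargs", one argument or row to a line. send_rows: Moves the arm, as the interface text tells. Its arguments: {"type":"object","properties":{"steps":{"type":"array","items":{"type":"number"}}},"required":["steps"]}

```bash
mkdir -p pics; ls; cat > h.py <<'E'
import numpy as np, cv2
from cell import arm, viewer
def snap(n,f=None):
    c=viewer.read_camera(n)
    if f: cv2.imwrite('pics/'+f,c['color'])
    np.savez('last_%s.npz'%n,**{k:np.array(c[k]) for k in('color','camera_matrix','eye','attitude')})
    return c
def load(n): return dict(np.load('last_%s.npz'%n))
def ray(c,u,v,fish=False):
    K=np.array(c['camera_matrix']);x=(u-K[0,2])/K[0,0];y=(v-K[1,2])/K[1,1]
    if fish:
        r=np.hypot(x,y);s=np.sin(r)/r if r>1e-9 else 1;d=np.array([x*s,-y*s,-np.cos(r)])
    else: d=np.array([x,-y,-1.])
    d=np.array(c['attitude'])@d; return np.array(c['eye']),d/np.linalg.norm(d)
def onz(c,u,v,z,fish=False):
    e,d=ray(c,u,v,fish); return e+d*(z-e[2])/d[2]
def proj(c,p,fish=False):
    K=np.array(c['camera_matrix']);q=np.array(c['attitude']).T@(np.array(p,float)-np.array(c['eye']));x,y,w=q[0],-q[1],-q[2]
    if fish:
        a=np.arctan2(np.hypot(x,y),w);n=np.hypot(x,y)+1e-12;return K[0,0]*a*x/n+K[0,2],K[1,1]*a*y/n+K[1,2]
    return K[0,0]*x/w+K[0,2],K[1,1]*y/w+K[1,2]
E
python3 - <<'E'
from h import *
ims=[]
for n in('scene','side','wrist'):
    c=snap(n,n+'0.png'); print(n,c['eye'],np.round(c['attitude'],3).tolist(),np.round(c['camera_matrix'],1).tolist())
s=arm.observe();print({k:np.round(v,3).tolist() for k,v in s.items()},arm.grasp_offset)
E
```

```text
pics
scene [ 116.91047603 -239.47332255  843.23659532] [[0.749, 0.512, -0.42], [-0.662, 0.574, -0.482], [-0.006, 0.639, 0.769]] [[423.6, 0.0, 275.6], [0.0, 423.6, 213.9], [0.0, 0.0, 1.0]]
side [ 463.80646412 -589.33449254  596.19584895] [[0.998, 0.033, -0.056], [-0.065, 0.522, -0.85], [0.001, 0.852, 0.523]] [[385.3, 0.0, 277.3], [0.0, 385.3, 200.4], [0.0, 0.0, 1.0]]
wrist [349.92646844 581.74420628 383.67486058] [[-0.41, 0.87, 0.273], [-0.912, -0.392, -0.121], [0.001, -0.298, 0.954]] [[325.2, 0.0, 285.0], [0.0, 325.2, 211.5], [0.0, 0.0, 1.0]]
{'t': 0.15, 'joint_positions': [1.436, 0.359, 0.011, -0.0, -1.224, -0.288], 'qd': [0.0, -0.002, 0.003, 0.002, -0.001, 0.0], 'joint_efforts': [-0.0, -58.328, 29.329, 7.001, 0.009, -0.0], 'tcp_pos': [276.859, 615.228, 225.862], 'eef_rot': [[0.912, -0.41, -0.0], [-0.41, -0.912, -0.001], [0.0, 0.001, -1.0]], 'contact_force': [0.083, 0.525, 0.359], 'torque': [-0.039, 0.002, 0.002], 'gripper_force': 0.0, 'grip_width': 87.838} 18.8
```

View pics/scene0.png

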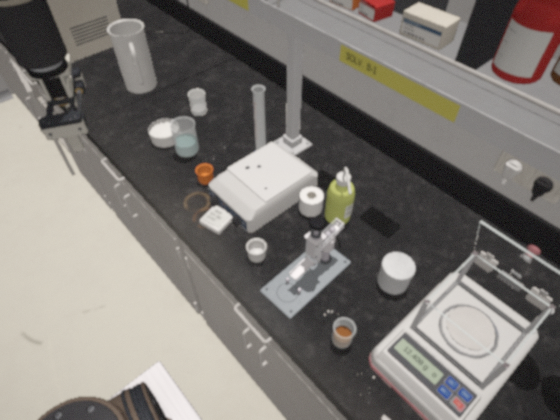

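View pics/side0.png

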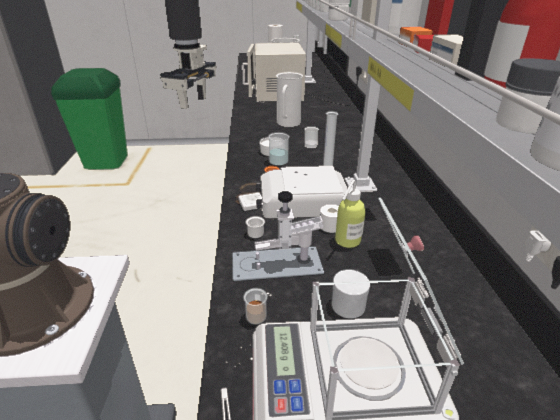

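Cup candidates in the scene view: 
- The open white cup at (257,250), just left of the dispenser, which fits the description.
- The orange look-alike at (204,174), excluded by colour.
- The white roll or jar at (311,201), which is too big and stands behind.
- A white pot at (197,102), far off.

The small beaker is at (343,333), on the dispenser's other side, as it should be. I'll confirm with an enlarged crop.

```bash
python3 - <<'E'
from h import *
a=load('scene')['color'][190:340,220:370]; b=load('side')['color'][180:300,220:340]
a=cv2.resize(a,(480,480),interpolation=cv2.INTER_CUBIC); b=cv2.resize(b,(320,320),interpolation=cv2.INTER_CUBIC)
o=np.zeros((480,800,3),np.uint8);o[:,:480]=a;o[:320,480:]=b
cv2.imwrite('pics/crop1.png',o)
E
```

```text
(no output)
```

View pics/crop1.png

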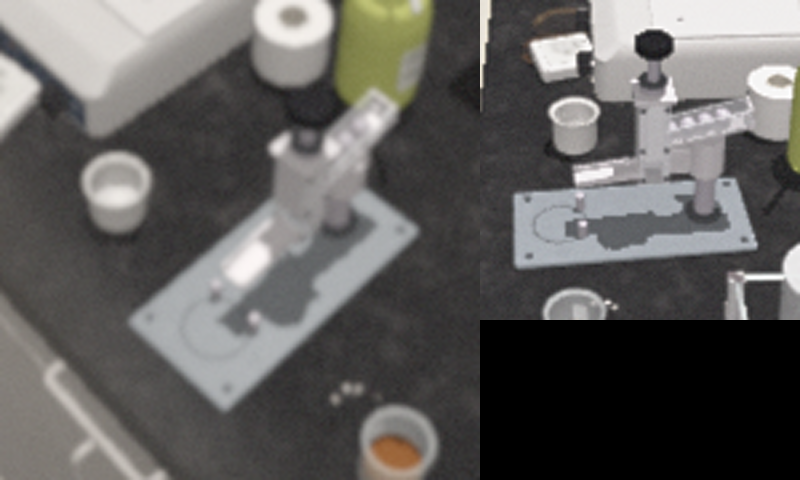

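The crop confirms the white cup, with lip centre at about (256.6,245.6) in the scene view, empty and open. The plate, pins, scribed circle and cap are all visible too.

```bash
python3 - <<'E'
from h import *
S=load('scene');D=load('side')
s=lambda u,v,z:onz(S,220+u/3.2,190+v/3.2,z).round(1)
d=lambda u,v,z:onz(D,220+u/2.667,180+v/2.667,z).round(1)
print('cup',s(117,178,38),d(94,107,38))
for n,a,b in(('A near-left',(131,322),(34,194)),('B near-right',(225,410),(38,267)),('C far-right',(418,231),(277,244))):
    print(n,s(*a,6),d(*b,6))
print('farleft',d(256,179,6)); print('circle',s(215,330,6),d(78,223,6))
print('pins',s(216,286,22),s(254,316,22),d(99,195,22),d(102,223,22))
# cap: two-ray
for a,b in(((310,98),(175,40)),):
    e1,r1=ray(S,220+a[0]/3.2,190+a[1]/3.2);e2,r2=ray(D,220+b[0]/2.667,180+b[1]/2.667)
    t=np.linalg.lstsq(np.c_[r1,-r2],e2-e1,rcond=None)[0];print('cap',e1+r1*t[0],e2+r2*t[1])
print('beaker',s(398,440,57))
E
```

```text
cup [459.7 222.9  38. ] [460.6 224.8  38. ]
A near-left [401.8 140.2   6. ] [404.4 136.9   6. ]
B near-right [405.8  47.8   6. ] [410.8  42.6   6. ]
C far-right [607.6  57.9   6. ] [611.2  57.6   6. ]
farleft [606.7 145.5   6. ]
circle [441.4  96.5   6. ] [443.7  95.    6. ]
pins [459.  115.2  22. ] [462.5  80.3  22. ] [462.7 112.2  22. ] [464.5  75.2  22. ]
cap [528.17738032 107.21702063 181.4271975 ] [526.85089603 106.67496233 180.31892454]
beaker [454.3 -55.1  57. ]
```

```bash
python3 - <<'E'
from h import *
S=load('scene')
for n,u,v,z in(('tube',262,150,0),('hot corner',248,224,0),('hot near',212,188,60),('white thing',217,218,10),('roll',311,212,0),('orange',204,174,39),('post',293,140,0),('bottle',338,215,0)): print(n,onz(S,u,v,z).round())
E
```

```text
tube [710. 500.   0.]
hot corner [503. 311.   0.]
hot near [481. 423.  60.]
white thing [452. 372.  10.]
roll [650. 233.   0.]
orange [505. 497.  39.]
post [809. 472.  -0.]
bottle [695. 179.   0.]
```

>>> {"fn": "send_rows", "kwargs": {
  "steps": [3,-4,0,0,0,-0.14,0,5,-8,0,0,0,-0.28,0,7,-12,0,0,0,-0.42,0,9,-16,0,0,0,-0.56,0,11,-20,0,0,0,-0.7,0,13,-25,-1,0,0,-0.84,0,15,-30,-2,0,0,-0.98,0,17,-34,-3,0,0,-1.1,0,18.3,-39.1,-4,0,0,-1.15,0,18.3,-39.1,-4,0,0,-1.15,0]
}}

```text
t: 1.15
tcp_pos: [459.5, 220.0, 185.3]
eef_rot: [[-0.007, -1.0, -0.002], [-1.0, 0.007, -0.002], [0.002, 0.002, -1.0]]
contact_force: [1.2, 0.8, 0.6]
grip_width: 87.6
gripper_force: 0.0
```

```bash
python3 - <<'E'
from h import *
c=snap('wrist','w1.png'); s=arm.observe()
print(s['tcp_pos'],np.round(s['eef_rot'],3).tolist(),s['joint_positions'],c['eye'])
print('cup lip pred px',proj(c,(460,224,39),1),'nest',proj(c,(444,96,6),1))
E
```

```text
[459.84151285 220.81357454 185.65212067] [[-0.006, -1.0, -0.002], [-1.0, 0.006, -0.001], [0.001, 0.002, -1.0]] [ 8.32935790e-01  1.20537387e-01 -4.04285083e-01 -3.10203167e-04
 -1.04807690e+00 -8.38479467e-01] [458.47945385 138.85714967 343.3547925 ]
cup lip pred px (np.float64(283.1912248012713), np.float64(202.25831156415998)) nest (np.float64(298.06498310149584), np.float64(72.43415936429633))
```

View pics/w1.png

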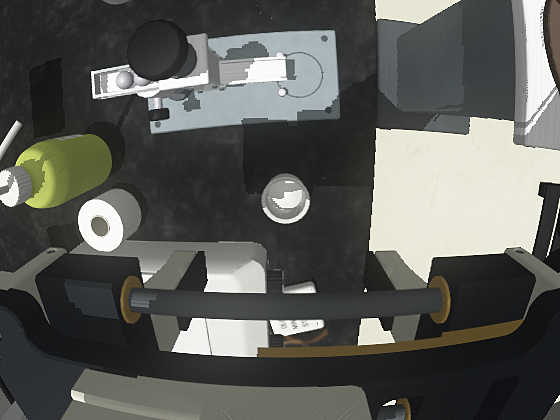

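Wrist view: cup lip at about (286,199), empty. The scribed circle is at about (300,74), pins at (285,58) and (283,92), and the cap at (158,50).

```bash
python3 - <<'E'
from h import *
c=load('wrist');im=c['color'];g=cv2.cvtColor(im,cv2.COLOR_BGR2GRAY)
m=np.zeros_like(g);m[165:235,250:325]=(g[165:235,250:325]>95)*255
cs,_=cv2.findContours(m,cv2.RETR_EXTERNAL,cv2.CHAIN_APPROX_NONE);k=max(cs,key=cv2.contourArea)
e=cv2.fitEllipse(k);print('cup blob',e,cv2.boundingRect(k))
P=np.array([onz(c,float(p[0][0]),float(p[0][1]),37,1)[:2] for p in k]);(x,y),r=cv2.minEnclosingCircle(P.astype(np.float32));print('cup',x,y,r)
m=np.zeros_like(g);m[10:90,120:200]=(im[10:90,120:200].max(2)<45)*255
cs,_=cv2.findContours(m,cv2.RETR_EXTERNAL,cv2.CHAIN_APPROX_NONE);k=max(cs,key=cv2.contourArea)
print('cap',cv2.minEnclosingCircle(k))
(u,v),r=cv2.minEnclosingCircle(k)
for z in(186,196,206):
    P=onz(c,u,v,z,1);print(z,P.round(1),'r',np.linalg.norm(onz(c,u+r,v,z,1)-onz(c,u-r,v,z,1))/2)
print('circle',onz(c,300,74,6,1),'pins',onz(c,285,58,22,1),onz(c,283,92,22,1))
for q in((335,29),(340,119),(150,133)):print('corner',onz(c,*q,6,1).round(1))
cv2.imwrite('pics/w1c.png',cv2.resize(im[10:150,90:360],(800,415),interpolation=cv2.INTER_CUBIC))
E
```

```text
cup blob ((285.1815185546875, 198.90185546875), (47.152217864990234, 48.79294967651367), 2.9716596603393555) (261, 174, 49, 50)
cup 458.22979736328125 221.1996612548828 25.180837631225586
cap ((157.5, 35.35714340209961), 45.26857376098633)
186 [521.3  95.2 186. ] r 25.46908100203766
196 [517.4  98.  196. ] r 23.850504243237953
206 [513.4 100.8 206. ] r 22.23192748443824
circle [442.04366929  97.63979778   6.        ] pins [457.21430685  83.43555503  22.        ] [459.38937328 117.52788838  22.        ]
corner [405.6  47.9   6. ]
corner [400.8 144.    6. ]
corner [604.6 153.1   6. ]
```

View pics/w1c.png

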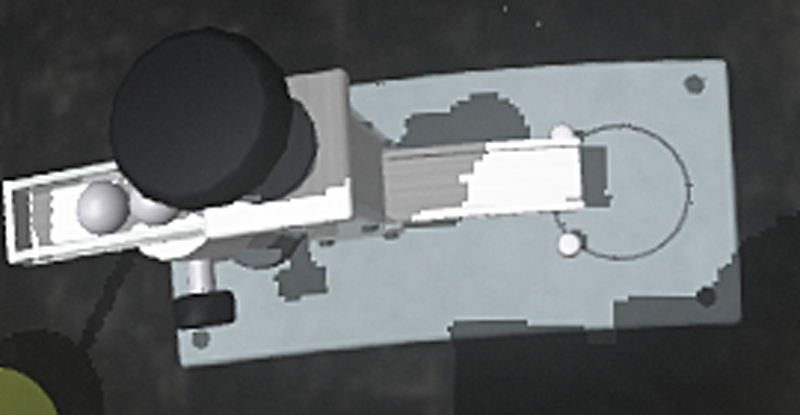

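Estimates:
- **Nest:** about (443,98), yaw about 0.047.
- **Cup:** about (458.5,222.5), 22.5 mm from the plate's reach, with heights and sizes consistent.

I'll grip the lip from above with the tool vertical. That keeps the gripper body above the spout during the horizontal insertion.

>>> {"fn": "send_rows", "kwargs": {
  "steps": [0,0,-3,0,0,0,0,0,0,-6,0,0,0,0,0,0,-9,0,0,0,0,0,0,-11,0,0,0,0,0,0,-11,0,0,0,0,0,0,-11,0,0,0,0]
}}

```text
t: 1.8
tcp_pos: [460.2, 225.1, 76.9]
eef_rot: [[-0.001, -1.0, -0.0], [-1.0, 0.001, -0.001], [0.001, 0.0, -1.0]]
contact_force: [0.5, 0.2, 0.9]
grip_width: 88.2
gripper_force: 0.0
```

>>> {"fn": "send_rows", "kwargs": {
  "steps": [-0.1,-0.2,-2,0,0,0,0,-0.1,-0.2,-4,0,0,0,0,-0.1,-0.2,-5.5,0,0,0,0,-0.1,-0.2,-5.5,0,0,0,0,-0.1,-0.2,-5.5,0,0,0,255,-0.1,-0.2,-5.5,0,0,0,255,-0.1,-0.2,-5.5,0,0,0,255,-0.1,-0.2,-5.5,0,0,0,255,-0.1,-0.2,-5.5,0,0,0,255,-0.1,-0.2,-5.5,0,0,0,255]
}}

```text
t: 2.8
tcp_pos: [459.0, 222.6, 21.7]
eef_rot: [[-0.002, -1.0, 0.0], [-1.0, 0.002, 0.0], [-0.0, -0.0, -1.0]]
contact_force: [-0.3, -0.2, 0.6]
grip_width: 45.5
gripper_force: 4.7
```

>>> {"fn": "send_rows", "kwargs": {
  "steps": [0,0,0,0,0,0,255,0,0,0,0,0,0,255,0,0,0,0,0,0,255,0,0,0.5,0,0,0,255,0,0,1.5,0,0,0,255,0,0,3,0,0,0,255,0,0,5,0,0,0,255,0,0,5,0,0,0,255]
}}

```text
t: 3.6
tcp_pos: [460.3, 223.8, 74.5]
eef_rot: [[-0.001, -1.0, 0.003], [-1.0, 0.001, 0.003], [-0.003, -0.003, -1.0]]
contact_force: [0.0, -0.1, 0.5]
grip_width: 43.3
gripper_force: 30.0
```

```bash
python3 - <<'E'
from h import *
c=snap('scene');d=snap('side');w=snap('wrist')
s=arm.observe();print(s['tcp_pos'],s['grip_width'],s['gripper_force'])
p=np.array(s['tcp_pos']);u,v=map(int,proj(c,p));a,b=map(int,proj(d,p))
o=np.zeros((420,800,3),np.uint8)
f=lambda im,u,v,r,s:cv2.resize(im[max(0,v-r):v+r,u-r:u+r],(s,s),interpolation=cv2.INTER_CUBIC)
o[:,:]=0;o[:400,:400]=f(c['color'],u,v,45,400);o[:400,400:]=f(d['color'],a,b,45,400);cv2.imwrite('pics/g1.png',o)
E
```

```text
[458.76967765 222.44855605  71.69582086] 42.63883962958457 29.999951701247483
```

View pics/g1.png

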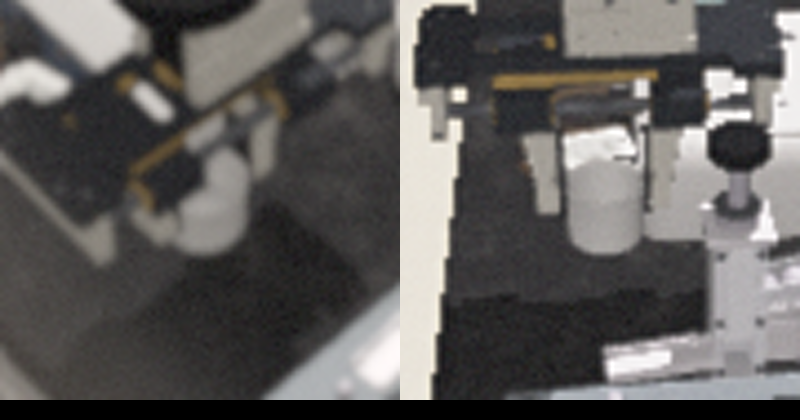

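The cup hangs upright in the fingers in both views; its bottom edge is at about crop (212,253) in the scene half and (605,253) in the side half. I'll check how high its underside sits relative to the TCP.

```bash
python3 - <<'E'
from h import *
s=arm.observe();p=np.array([458.8,222.4,71.7])
for n,q in(('scene',(212,253)),('side',(205,253))):
    c=load(n);u,v=map(int,proj(c,p));m=(u-45+q[0]*90/400,v-45+q[1]*90/400)
    e=c['eye'];h=(e-p)[:2];h/=np.linalg.norm(h)
    print(n,'seen',np.round(m,1))
    for z in(40,45,50,55): print(z,np.round(proj(c,np.r_[p[:2]+21*h,z]),1), np.round(onz(c,*m,z)[:2]-21*h,1))
print(s['tcp_pos'],s['t'])
E
```

```text
scene seen [257.7 248.9]
40 [256.9 252.9] [467.3 229.7]
45 [256.8 251.7] [465.2 226.9]
50 [256.7 250.4] [463.1 224.1]
55 [256.6 249.2] [461.  221.2]
side seen [255.1 220.9]
40 [254.7 224.8] [460.1 239.3]
45 [254.6 223.1] [460.1 232. ]
50 [254.6 221.5] [460.2 224.7]
55 [254.5 219.8] [460.2 217.5]
[458.76967765 222.44855605  71.69582086] 3.75
```

>>> {"fn": "send_rows", "kwargs": {
  "steps": [-1,0,1,0,0,-0.14,255,-2,0,2,0,0,-0.28,255,-3,-0.5,3,0,0,-0.42,255,-4,-1,4,0,0,-0.56,255,-4.4,-2,4,0,0,-0.7,255,-4.4,-3.5,4,0,0,-0.84,255,-4.4,-5,4,0,0,-0.98,255,-4.4,-6.5,4,0,0,-1.12,255,-4.4,-8,4,0,0,-1.26,255,-4.4,-9.5,4,0,0,-1.4,255]
}}

```text
t: 4.75
tcp_pos: [414.4, 126.6, 110.9]
eef_rot: [[-0.987, -0.162, -0.001], [-0.162, 0.987, -0.001], [0.001, -0.001, -1.0]]
contact_force: [0.3, 0.7, -0.7]
grip_width: 42.9
gripper_force: 30.0
```

>>> {"fn": "send_rows", "kwargs": {
  "steps": [0,-1.6,0,0,0,-0.124,255,0,-3.1,0,0,0,-0.124,255,0,-3.1,0,0,0,-0.124,255,0,-3.1,0,0,0,-0.124,255]
}}

```text
t: 5.15
tcp_pos: [415.0, 96.3, 111.4]
eef_rot: [[-0.999, -0.047, -0.0], [-0.047, 0.999, -0.0], [0.0, -0.0, -1.0]]
contact_force: [0.1, 0.6, 0.0]
grip_width: 42.9
gripper_force: 30.0
```

>>> {"fn": "send_rows", "kwargs": {
  "steps": [0,0,-3,0,0,0,255,0,0,-5,0,0,0,255,0,0,-7,0,0,0,255,0,0,-8.1,0,0,0,255,0,0,-8.1,0,0,0,255,0,0,-8.1,0,0,0,255]
}}

```text
t: 5.75
tcp_pos: [415.1, 97.0, 30.6]
eef_rot: [[-0.999, -0.047, -0.0], [-0.047, 0.999, -0.0], [0.0, -0.0, -1.0]]
contact_force: [0.6, 0.2, 0.1]
grip_width: 43.2
gripper_force: 30.0
```

```bash
python3 - <<'E'
from h import *
c=snap('scene');d=snap('side')
s=arm.observe();print(s['tcp_pos'],s['contact_force'])
o=np.zeros((400,800,3),np.uint8)
f=lambda im,u,v,r,s:cv2.resize(im[max(0,v-r):v+r,u-r:u+r],(s,s),interpolation=cv2.INTER_CUBIC)
o[:,:400]=f(c['color'],295,270,50,400);o[:,400:]=f(d['color'],265,250,50,400);cv2.imwrite('pics/p1.png',o)
E
```

```text
[415.48787354  97.12414723  31.21337998] [-0.2797371   0.89375942 -0.66153267]
```

View pics/p1.png

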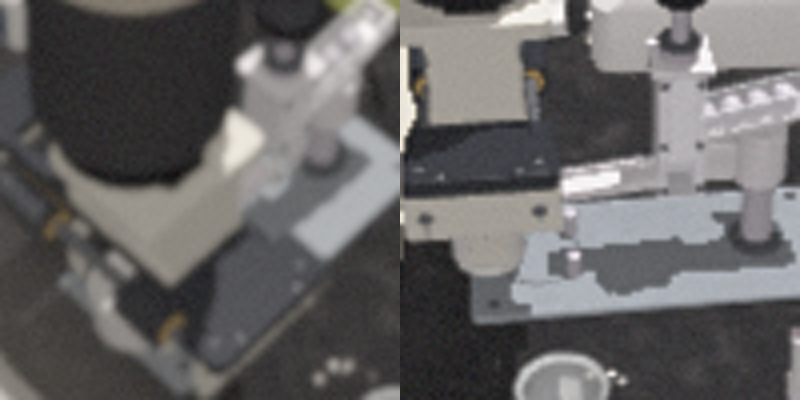

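```bash
python3 - <<'E'
from h import *
c=load('side')
for y in (88,98,109):
  for z in(45,50,60,70,80): print(y,z,np.round(proj(c,(458,y,z)),1))
print(proj(c,(415+39,97-96,96)),proj(c,(415,97-15,9)))
E
```

```text
88 45 [255.  252.1]
88 50 [254.9 250.4]
88 60 [254.8 246.8]
88 70 [254.6 243.3]
88 80 [254.5 239.6]
98 45 [254.9 249.3]
98 50 [254.8 247.6]
98 60 [254.7 244. ]
98 70 [254.6 240.5]
98 80 [254.4 236.9]
109 45 [254.8 246.3]
109 50 [254.8 244.5]
109 60 [254.6 241. ]
109 70 [254.5 237.5]
109 80 [254.4 233.9]
(np.float64(252.8711043114814), np.float64(260.01400016741405)) (np.float64(236.53504670108507), np.float64(266.940155993193))
```

The spout's underside at the tip comes out at about 52 mm and its top near 60 mm. The cup lip at about 46 mm passes under it, and the body at 95 mm clears it.

>>> {"fn": "send_rows", "kwargs": {
  "steps": [0,0,-0.15,0,0,0,255,0.5,0,-0.15,0,0,0,255,1,0.05,-0.15,0,0,0,255,1.4,0.05,-0.15,0,0,0,255,1.8,0.1,-0.15,0,0,0,255,2.1,0.1,-0.15,0,0,0,255,2.4,0.1,-0.15,0,0,0,255,2.6,0.1,-0.15,0,0,0,255,2.6,0.1,-0.15,0,0,0,255]
}}

```text
t: 6.75
tcp_pos: [441.2, 97.5, 29.0]
eef_rot: [[-0.999, -0.045, -0.0], [-0.045, 0.999, -0.0], [0.0, -0.0, -1.0]]
contact_force: [-0.8, -0.2, -0.6]
grip_width: 43.1
gripper_force: 30.0
```

Now I'll feel for the pins in 1 mm steps.

>>> {"fn": "send_rows", "kwargs": {
  "steps": [0.1,0,0,0,0,0,255,0.1,0,0,0,0,0,255,0.2,0,0,0,0,0,255,0.2,0,0,0,0,0,255]
}}

```text
t: 7.15
tcp_pos: [443.1, 97.6, 29.1]
eef_rot: [[-0.999, -0.045, 0.0], [-0.045, 0.999, 0.0], [-0.0, 0.0, -1.0]]
contact_force: [0.6, 0.0, 0.2]
grip_width: 43.1
gripper_force: 30.0
```

```bash
python3 - <<'E'
from h import *
d=snap('side','s2.png');c=snap('scene')
s=arm.observe();print(s['tcp_pos'],s['contact_force'])
o=np.zeros((400,800,3),np.uint8)
f=lambda im,u,v,r,s:cv2.resize(im[max(0,v-r):v+r,u-r:u+r],(s,s),interpolation=cv2.INTER_CUBIC)
o[:,:400]=f(c['color'],295,270,50,400);o[:,400:]=f(d['color'],255,250,30,400);cv2.imwrite('pics/p2.png',o)
E
```

```text
[442.99082117  97.56840365  29.10176475] [-0.63483113  0.10683971 -0.51310755]
```

View pics/p2.png

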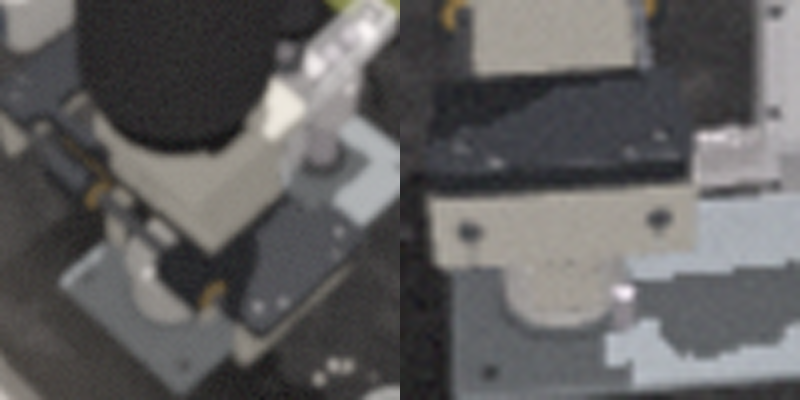

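>>> {"fn": "send_rows", "kwargs": {
  "steps": [0.1,0,0,0,0,0,255,0.1,0,0,0,0,0,255,0.2,0,0,0,0,0,255,0.2,0,0,0,0,0,255]
}}

```text
t: 7.65
tcp_pos: [445.1, 97.6, 29.1]
eef_rot: [[-0.999, -0.045, 0.0], [-0.045, 0.999, 0.0], [-0.0, 0.0, -1.0]]
contact_force: [-0.1, 0.8, -0.2]
grip_width: 43.2
gripper_force: 30.0
```

>>> {"fn": "send_rows", "kwargs": {
  "steps": [0.1,0,0,0,0,0,255,0.1,0,0,0,0,0,255,0.2,0,0,0,0,0,255,0.2,0,0,0,0,0,255]
}}

```text
t: 8.05
tcp_pos: [446.8, 97.5, 29.0]
eef_rot: [[-0.999, -0.045, -0.0], [-0.045, 0.999, -0.0], [0.0, -0.0, -1.0]]
contact_force: [-3.4, 1.1, -0.1]
grip_width: 43.0
gripper_force: 30.0
```

Pins felt. I'll back off 1 mm, set the cup down, and release only slightly.

>>> {"fn": "send_rows", "kwargs": {
  "steps": [-0.1,0,0,0,0,0,255,-0.1,0,-0.05,0,0,0,255,-0.1,0,-0.1,0,0,0,255,-0.1,0,-0.13,0,0,0,255,-0.1,0,-0.13,0,0,0,255,-0.1,0,-0.13,0,0,0,255]
}}

```text
t: 8.65
tcp_pos: [446.0, 97.6, 27.9]
eef_rot: [[-0.999, -0.045, 0.0], [-0.045, 0.999, 0.0], [-0.0, 0.0, -1.0]]
contact_force: [-1.6, 0.6, 3.2]
grip_width: 43.0
gripper_force: 30.0
```

>>> {"fn": "send_rows", "kwargs": {
  "steps": [0,0,0,0,0,0,150,0,0,0,0,0,0,80,0,0,0,0,0,0,30,0,0,0,0,0,0,0,0,0,0,0,0,0,0,0,0,0,0,0,0,0]
}}

```text
t: 9.25
tcp_pos: [446.0, 97.5, 27.7]
eef_rot: [[-0.999, -0.045, -0.0], [-0.045, 0.999, -0.0], [0.0, -0.0, -1.0]]
contact_force: [-0.8, -0.9, 0.0]
grip_width: 77.4
gripper_force: 0.0
```

>>> {"fn": "send_rows", "kwargs": {
  "steps": [-0.2,0,1,0,0,0,0,-0.8,0,3,0,0,0,0,-1.5,0,6,0,0,0,0,-2,0,10,0,0,0,0,-2,0,14,0,0,0,0,-2,0,18,0,0,0,0,-2,0,22,0,0,0,0,-2,0,24,0,0,0,0,-2,0,24,0,0,0,0]
}}

```text
t: 10.15
tcp_pos: [427.1, 98.1, 271.9]
eef_rot: [[-0.999, -0.045, 0.006], [-0.045, 0.999, 0.004], [-0.006, 0.003, -1.0]]
contact_force: [-0.1, -0.2, -0.3]
grip_width: 87.7
gripper_force: 0.0
```

```bash
python3 - <<'E'
from h import *
s=arm.observe();print(s['tcp_pos'],s['contact_force'],s['joint_positions'],s['grip_width'])
d=snap('side');c=snap('scene')
o=np.zeros((400,800,3),np.uint8)
f=lambda im,u,v,r,s:cv2.resize(im[max(0,v-r):v+r,u-r:u+r],(s,s),interpolation=cv2.INTER_CUBIC)
o[:,:400]=f(c['color'],305,260,40,400);o[:,400:]=f(d['color'],270,235,50,400);cv2.imwrite('pics/p3.png',o)
E
```

```text
[427.08380561  98.05239614 271.86471545] [-0.11404108 -0.23130784 -0.29173422] [ 6.79605909e-01 -7.96818401e-02 -4.06367654e-01  9.77995621e-04
 -1.23732794e+00 -2.20561244e+00] 87.69529516559832
```

View pics/p3.png

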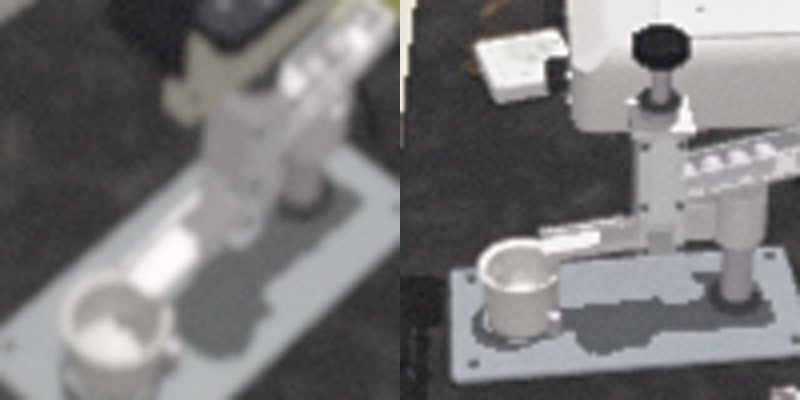

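The cup stands released against the pins at side-crop (522,285), with the spout tip over its rear rim. Next I'll fix the cap position.

```bash
python3 - <<'E'
from h import *
c=load('side');im=c['color']
m=(im.max(2)<60).astype(np.uint8)[185:206,272:300]
cs,_=cv2.findContours(m,cv2.RETR_EXTERNAL,cv2.CHAIN_APPROX_NONE);k=max(cs,key=cv2.contourArea);x,y,w,h=cv2.boundingRect(k);print(x+272,y+185,w,h)
print('centre at y=101', [ (z,np.round(onz(c,272+x+w/2,185+y+h/2,z),1)) for z in (175,180,185,190)])
for z in(186,190,196,200,206): print(z,[np.round(proj(c,(525.6+a,101.3+b,z)),1).tolist() for a,b in((0,16.5),(0,-16.5),(-16.5,0),(16.5,0))])
E
```

```text
279 192 13 10
centre at y=101 [(175, array([526.7, 107.3, 175. ])), (180, array([526. ,  99.1, 180. ])), (185, array([525.2,  90.8, 185. ])), (190, array([524.5,  82.5, 190. ]))]
186 [[284.6, 190.1], [285.9, 198.1], [277.4, 194.2], [293.1, 193.7]]
190 [[284.6, 188.4], [286.0, 196.4], [277.4, 192.6], [293.2, 192.1]]
196 [[284.7, 186.0], [286.0, 193.9], [277.4, 190.1], [293.2, 189.6]]
200 [[284.7, 184.3], [286.0, 192.2], [277.4, 188.4], [293.3, 187.9]]
206 [[284.7, 181.8], [286.1, 189.6], [277.4, 185.9], [293.3, 185.4]]
```

>>> {"fn": "send_rows", "kwargs": {
  "steps": [3,0.1,0,0,0,0,255,6,0.2,0,0,0,0,255,8.5,0.3,0,0,0,0,255,9.85,0.35,0,0,0,0,255,9.85,0.35,-1,0,0,0,255,9.85,0.35,-3,0,0,0,255,9.85,0.35,-5,0,0,0,255,9.85,0.35,-6.5,0,0,0,255,9.85,0.35,-6.5,0,0,0,255,9.85,0.35,-6.5,0,0,0,255]
}}

```text
t: 11.25
tcp_pos: [523.7, 100.8, 202.7]
eef_rot: [[-0.999, -0.045, -0.001], [-0.045, 0.999, -0.001], [0.001, -0.001, -1.0]]
contact_force: [0.2, -0.6, 0.1]
grip_width: 13.3
gripper_force: 0.0
```

>>> {"fn": "send_rows", "kwargs": {
  "steps": [0,0,0,0,0,0,255,0,0,0,0,0,0,255,0,0,0,0,0,0,255,0,0,0,0,0,0,255]
}}

```text
t: 11.65
tcp_pos: [524.6, 101.1, 203.2]
eef_rot: [[-0.999, -0.045, 0.001], [-0.045, 0.999, 0.0], [-0.001, 0.0, -1.0]]
contact_force: [0.1, -0.0, 0.1]
grip_width: 0.5
gripper_force: 0.0
```

>>> {"fn": "send_rows", "kwargs": {
  "steps": [0.1,0.05,-0.2,0,0,0,255,0.1,0.05,-0.4,0,0,0,255,0.1,0.05,-0.6,0,0,0,255,0.1,0.05,-0.8,0,0,0,255,0.1,0.05,-1.0,0,0,0,255,0.1,0.05,-1.2,0,0,0,255]
}}

```text
t: 12.25
tcp_pos: [525.4, 101.5, 190.5]
eef_rot: [[-0.999, -0.045, -0.0], [-0.045, 0.999, -0.0], [0.0, -0.0, -1.0]]
contact_force: [-0.3, -0.1, 0.5]
grip_width: 0.8
gripper_force: 0.0
```

>>> {"fn": "send_rows", "kwargs": {
  "steps": [0,0,-0.1,0,0,0,255,0,0,-0.2,0,0,0,255,0,0,-0.3,0,0,0,255,0,0,-0.4,0,0,0,255]
}}

```text
t: 12.65
tcp_pos: [525.5, 101.5, 187.1]
eef_rot: [[-0.999, -0.045, 0.0], [-0.045, 0.999, 0.0], [-0.0, 0.0, -1.0]]
contact_force: [-1.1, -0.8, 3.5]
grip_width: 0.4
gripper_force: 2.0
```

>>> {"fn": "send_rows", "kwargs": {
  "steps": [0,0,-0.2,0,0,0,255,0,0,-0.4,0,0,0,255,0,0,-0.6,0,0,0,255,0,0,-0.8,0,0,0,255,0,0,-1.0,0,0,0,255,0,0,-1.2,0,0,0,255,0,0,-1.4,0,0,0,255,0,0,-1.6,0,0,0,255,0,0,-1.8,0,0,0,255,0,0,-1.9,0,0,0,255]
}}

```text
t: 13.65
tcp_pos: [525.6, 101.5, 168.2]
eef_rot: [[-0.999, -0.045, 0.001], [-0.045, 0.999, 0.0], [-0.001, 0.0, -1.0]]
contact_force: [-4.1, -0.1, 8.1]
grip_width: 0.3
gripper_force: 4.3
```

>>> {"fn": "send_rows", "kwargs": {
  "steps": [0,0,-0.06,0,0,0,255,0,0,-0.12,0,0,0,255,0,0,-0.18,0,0,0,255,0,0,-0.24,0,0,0,255]
}}

```text
t: 14.05
tcp_pos: [525.6, 101.5, 166.0]
eef_rot: [[-0.999, -0.045, 0.001], [-0.045, 0.999, 0.0], [-0.001, -0.0, -1.0]]
contact_force: [-4.0, -0.6, 9.9]
grip_width: 0.4
gripper_force: 4.6
```

>>> {"fn": "send_rows", "kwargs": {
  "steps": [0,0,-0.05,0,0,0,255,0,0,-0.1,0,0,0,255,0,0,-0.15,0,0,0,255]
}}

```text
t: 14.35
tcp_pos: [525.6, 101.5, 164.6]
eef_rot: [[-0.999, -0.045, 0.001], [-0.045, 0.999, 0.0], [-0.001, 0.0, -1.0]]
contact_force: [-4.2, 0.3, 9.7]
grip_width: 0.4
gripper_force: 4.9
```

>>> {"fn": "send_rows", "kwargs": {
  "steps": [0,0,-0.04,0,0,0,255,0,0,-0.08,0,0,0,255]
}}

```text
t: 14.55
tcp_pos: [525.7, 101.5, 164.4]
eef_rot: [[-0.999, -0.045, 0.001], [-0.045, 0.999, -0.0], [-0.001, -0.0, -1.0]]
contact_force: [-6.8, -0.3, 17.4]
grip_width: 0.2
gripper_force: 8.8
```

That's the stop. I'll ease back slightly and dwell.

>>> {"fn": "send_rows", "kwargs": {
  "steps": [0,0,0.06,0,0,0,255]
}}

```text
t: 14.65
tcp_pos: [525.6, 101.5, 164.7]
eef_rot: [[-0.999, -0.045, 0.001], [-0.045, 0.999, 0.0], [-0.001, 0.0, -1.0]]
contact_force: [-4.4, -0.2, 9.9]
grip_width: 0.2
gripper_force: 4.8
```

>>> {"fn": "send_rows", "kwargs": {
  "steps": [0,0,-0.02,0,0,0,255,0,0,-0.02,0,0,0,255,0,0,-0.02,0,0,0,255,0,0,-0.02,0,0,0,255,0,0,-0.02,0,0,0,255,0,0,-0.02,0,0,0,255,0,0,-0.02,0,0,0,255,0,0,-0.02,0,0,0,255,0,0,-0.02,0,0,0,255,0,0,-0.02,0,0,0,255]
}}

```text
t: 15.65
tcp_pos: [525.6, 101.5, 164.5]
eef_rot: [[-0.999, -0.045, 0.001], [-0.045, 0.999, 0.0], [-0.001, 0.0, -1.0]]
contact_force: [-5.3, -0.3, 13.0]
grip_width: 0.6
gripper_force: 6.1
```

```bash
python3 - <<'E'
from h import *
c=snap('scene','x1.png');d=snap('side')
print(arm.observe()['contact_force'])
o=np.zeros((300,600,3),np.uint8)
f=lambda im,u,v,r,s:cv2.resize(im[v-r:v+r,u-r:u+r],(s,s),interpolation=cv2.INTER_CUBIC)
o[:,:300]=f(c['color'],287,290,30,300);o[:,300:]=f(d['color'],255,255,30,300);cv2.imwrite('pics/b1.png',o)
E
```

```text
[-5.42488261 -1.11055364 11.59106183]
```

View pics/b1.png

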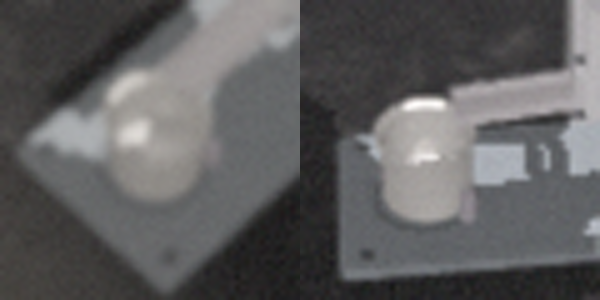

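The view is shadowed by the arm; a bright blob shows in the cup at scene-crop (135,130). I'll bring the plunger fully up.

>>> {"fn": "send_rows", "kwargs": {
  "steps": [0,0,0.2,0,0,0,255,0,0,0.5,0,0,0,255,0,0,0.9,0,0,0,255,0,0,1.3,0,0,0,255,0,0,1.7,0,0,0,255,0,0,2.1,0,0,0,255,0,0,2.5,0,0,0,255,0,0,2.9,0,0,0,255,0,0,2.9,0,0,0,255,0,0,2.9,0,0,0,255]
}}

```text
t: 16.75
tcp_pos: [525.4, 101.6, 192.1]
eef_rot: [[-0.999, -0.045, -0.0], [-0.045, 0.999, 0.0], [0.0, 0.0, -1.0]]
contact_force: [-0.5, 0.4, 0.5]
grip_width: 0.5
gripper_force: 0.0
```

```bash
python3 - <<'E'
from h import *
b=load('scene');c=snap('scene')
P=(446,97.6,15);u,v=map(int,proj(c,P));g=lambda i:cv2.cvtColor(i,cv2.COLOR_BGR2GRAY)[v-9:v+6,u-10:u+10]
o=cv2.imread('pics/x1.png')
print(u,v);print(g(c['color']))
print(arm.observe()['contact_force'],arm.observe()['tcp_pos'])
E
```

```text
288 289
[[185 194 181 163 155 153 156 158 158 160 162 158 159 155 154 149 145 142
  146 151]
 [181 184 166 155 151 152 154 160 161 165 162 161 160 158 153 148 146 145
  147 147]
 [167 165 157 151 152 153 154 160 160 161 158 158 157 157 151 149 148 145
  142 143]
 [151 155 153 153 156 157 153 152 152 154 151 150 150 148 146 145 149 145
  143 144]
 [147 148 152 157 165 167 158 149 148 144 143 144 142 141 143 144 145 145
  142 141]
 [151 150 159 174 189 189 180 167 153 145 145 147 144 142 140 147 143 143
  143 142]
 [156 156 170 190 206 210 205 194 173 155 150 147 149 147 146 147 144 143
  142 139]
 [156 156 174 199 214 218 217 205 183 159 155 154 151 151 147 147 147 142
  141 139]
 [151 149 166 194 211 218 216 202 180 162 158 157 157 154 153 150 149 146
  141 136]
 [146 140 155 178 196 206 205 191 173 164 161 161 160 158 154 152 149 144
  140 131]
 [142 137 142 156 173 183 185 180 171 165 165 164 160 157 154 152 146 142
  133 126]
 [136 130 133 140 150 156 159 163 162 158 158 156 155 152 150 147 142 136
  131 123]
 [133 130 132 132 139 141 141 150 150 152 150 151 149 148 147 142 139 134
  128 119]
 [130 134 131 133 138 136 139 142 146 145 146 144 144 142 140 138 134 133
  125 114]
 [126 133 132 133 136 137 141 141 143 140 143 140 139 140 139 135 136 134
  118 107]]
[ 0.15009344  0.52740236 -0.10123287] [525.30636752 101.49377711 192.02287062]
```

```bash
python3 - <<'E'
from h import *
d=snap('side')
p=cv2.resize(cv2.imread('pics/p3.png')[:,400:],(100,100),interpolation=cv2.INTER_AREA)
n=d['color'][185:285,220:320]
g=lambda i:cv2.cvtColor(i,cv2.COLOR_BGR2GRAY)
# row profile along magazine line from (71,41) to (99,34) in crop
for nm,i in(('before',p),('now',n)):
    q=g(i).astype(float)
    print(nm,[int(max(q[round(42-(x-68)*0.28)-2:round(42-(x-68)*0.28)+3,x])) for x in range(68,100)])
E
```

```text
before [179, 181, 187, 217, 224, 209, 173, 189, 205, 225, 234, 221, 206, 165, 191, 217, 228, 227, 212, 194, 167, 208, 225, 237, 225, 203, 169, 142, 151, 164, 164, 167]
now [181, 179, 186, 212, 223, 208, 165, 191, 208, 227, 237, 223, 212, 169, 201, 218, 229, 228, 214, 203, 158, 175, 165, 174, 170, 167, 164, 142, 151, 168, 168, 170]
```

The magazine now shows 3 balls where it showed 4, so exactly one was released and the next has loaded. Second stroke.

>>> {"fn": "send_rows", "kwargs": {
  "steps": [0,0,0,0,0,0,255,0,0,0,0,0,0,255,0,0,0,0,0,0,255,0,0,-0.2,0,0,0,255,0,0,-0.4,0,0,0,255,0,0,-0.5,0,0,0,255,0,0,-0.7,0,0,0,255,0,0,-0.9,0,0,0,255,0,0,-1.1,0,0,0,255,0,0,-1.3,0,0,0,255]
}}

```text
t: 17.85
tcp_pos: [525.5, 101.5, 179.6]
eef_rot: [[-0.999, -0.045, 0.0], [-0.045, 0.999, 0.0], [-0.0, 0.0, -1.0]]
contact_force: [-1.9, -0.2, 5.5]
grip_width: 0.5
gripper_force: 2.9
```

>>> {"fn": "send_rows", "kwargs": {
  "steps": [0,0,-0.2,0,0,0,255,0,0,-0.4,0,0,0,255,0,0,-0.6,0,0,0,255,0,0,-0.8,0,0,0,255,0,0,-0.9,0,0,0,255,0,0,-1.0,0,0,0,255,0,0,-1.1,0,0,0,255,0,0,-1.2,0,0,0,255,0,0,-1.25,0,0,0,255]
}}

```text
t: 18.75
tcp_pos: [525.6, 101.5, 167.5]
eef_rot: [[-0.999, -0.045, 0.001], [-0.045, 0.999, 0.0], [-0.001, 0.0, -1.0]]
contact_force: [-3.8, 0.9, 9.2]
grip_width: 0.6
gripper_force: 4.4
```

>>> {"fn": "send_rows", "kwargs": {
  "steps": [0,0,-0.06,0,0,0,255,0,0,-0.12,0,0,0,255,0,0,-0.18,0,0,0,255,0,0,-0.22,0,0,0,255,0,0,-0.25,0,0,0,255]
}}

```text
t: 19.25
tcp_pos: [525.6, 101.6, 165.1]
eef_rot: [[-0.999, -0.045, 0.001], [-0.045, 0.999, 0.0], [-0.001, 0.0, -1.0]]
contact_force: [-3.7, -0.1, 9.2]
grip_width: 0.6
gripper_force: 4.8
```

>>> {"fn": "send_rows", "kwargs": {
  "steps": [0,0,-0.03,0,0,0,255,0,0,-0.03,0,0,0,255]
}}

```text
t: 19.45
tcp_pos: [525.6, 101.5, 164.8]
eef_rot: [[-0.999, -0.045, 0.001], [-0.045, 0.999, 0.0], [-0.001, 0.0, -1.0]]
contact_force: [-4.1, -0.2, 9.6]
grip_width: -0.1
gripper_force: 4.8
```

>>> {"fn": "send_rows", "kwargs": {
  "steps": [0,0,-0.03,0,0,0,255,0,0,-0.03,0,0,0,255]
}}

```text
t: 19.65
tcp_pos: [525.6, 101.6, 164.6]
eef_rot: [[-0.999, -0.045, 0.001], [-0.045, 0.999, 0.0], [-0.001, 0.0, -1.0]]
contact_force: [-3.7, 0.1, 10.6]
grip_width: 0.2
gripper_force: 4.8
```

>>> {"fn": "send_rows", "kwargs": {
  "steps": [0,0,-0.02,0,0,0,255,0,0,-0.02,0,0,0,255]
}}

```text
t: 19.85
tcp_pos: [525.6, 101.6, 164.5]
eef_rot: [[-0.999, -0.045, 0.001], [-0.045, 0.999, 0.0], [-0.001, 0.0, -1.0]]
contact_force: [-4.3, 0.8, 11.4]
grip_width: 0.5
gripper_force: 5.3
```

Stop felt (11.4 N). I'll dwell, then come up.

>>> {"fn": "send_rows", "kwargs": {
  "steps": [0,0,0,0,0,0,255,0,0,0,0,0,0,255,0,0,0,0,0,0,255,0,0,0,0,0,0,255,0,0,0,0,0,0,255,0,0,0,0,0,0,255,0,0,0,0,0,0,255,0,0,0,0,0,0,255,0,0,0,0,0,0,255,0,0,0,0,0,0,255]
}}

```text
t: 20.85
tcp_pos: [525.6, 101.5, 164.5]
eef_rot: [[-0.999, -0.045, 0.001], [-0.045, 0.999, 0.0], [-0.001, 0.0, -1.0]]
contact_force: [-3.9, 0.5, 10.2]
grip_width: 0.5
gripper_force: 5.3
```

>>> {"fn": "send_rows", "kwargs": {
  "steps": [0,0,0.2,0,0,0,255,0,0,0.5,0,0,0,255,0,0,0.9,0,0,0,255,0,0,1.3,0,0,0,255,0,0,1.7,0,0,0,255,0,0,2.1,0,0,0,255,0,0,2.5,0,0,0,255,0,0,3,0,0,0,255,0,0,5,0,0,0,255,0,0,8,0,0,0,255]
}}

```text
t: 21.85
tcp_pos: [524.3, 101.1, 242.4]
eef_rot: [[-0.999, -0.045, -0.004], [-0.044, 0.999, -0.002], [0.004, -0.001, -1.0]]
contact_force: [1.1, 0.1, 0.0]
grip_width: 0.3
gripper_force: 0.0
```

>>> {"fn": "send_rows", "kwargs": {
  "steps": [-3,0,2,0,0,0,255,-6,0,2.5,0,0,0,255,-9.8,-0.3,2.7,0,0,0,255,-9.8,-0.3,2.7,0,0,0,0,-9.8,-0.3,2.7,0,0,0,0,-9.8,-0.3,2.7,0,0,0,0,-9.8,-0.3,2.7,0,0,0,0,-9.8,-0.3,2.7,0,0,0,0,-9.8,-0.3,2.7,0,0,0,0,-9.8,-0.3,2.7,0,0,0,0]
}}

```text
t: 22.85
tcp_pos: [427.7, 98.5, 270.4]
eef_rot: [[-0.999, -0.044, -0.001], [-0.044, 0.999, -0.0], [0.001, -0.0, -1.0]]
contact_force: [0.1, -1.1, -0.4]
grip_width: 50.8
gripper_force: 0.0
```

```bash
python3 - <<'E'
from h import *
d=snap('side');c=snap('scene')
s=arm.observe();print(s['tcp_pos'],s['contact_force'])
P3=cv2.imread('pics/p3.png');p=cv2.resize(P3[:,400:],(100,100),interpolation=cv2.INTER_AREA)
n=d['color'][185:285,220:320]
g=lambda i:cv2.cvtColor(i,cv2.COLOR_BGR2GRAY)
q=g(n).astype(float)
print([int(max(q[round(42-(x-68)*0.28)-2:round(42-(x-68)*0.28)+3,x])) for x in range(68,100)])
a=g(cv2.resize(P3[:,:400],(80,80),interpolation=cv2.INTER_AREA));b=g(c['color'][220:300,265:345])
print('before');print(a[54:76,12:36:1]);print('now');print(b[54:76,12:36:1])
E
```

```text
[427.56412098  98.51632531 270.48489937] [0.56684893 0.0341642  0.28200501]
[178, 179, 184, 214, 222, 211, 162, 187, 207, 227, 240, 225, 214, 168, 169, 187, 189, 173, 170, 188, 156, 171, 166, 171, 164, 166, 163, 143, 148, 167, 167, 170]
before
[[103 129 151 170 180 188 193 196 201 203 204 201 202 211 225 239 246 249
  250 250 251 248 241 227]
 [138 157 170 182 193 201 203 204 205 205 204 200 201 212 229 241 247 249
  251 250 248 241 227 206]
 [161 174 183 195 204 206 202 197 194 191 188 185 186 197 214 230 242 248
  249 248 241 226 206 184]
 [174 184 194 205 206 199 188 181 174 170 167 167 168 172 187 207 226 238
  241 237 224 205 185 167]
 [181 190 202 205 197 184 170 163 161 160 161 159 159 159 165 180 201 216
  221 216 202 184 167 151]
 [187 197 204 198 180 167 159 160 160 161 162 160 158 158 157 162 171 184
  189 187 178 166 152 132]
 [192 202 200 184 167 158 157 160 162 164 164 163 160 159 158 157 157 159
  160 163 166 161 140 119]
 [195 203 194 172 159 157 160 163 165 167 166 165 162 162 160 156 154 150
  150 156 168 172 147 120]
 [197 201 187 166 159 162 165 166 171 175 171 16
[... 2893 characters left out ...]
60 173 195 209 216 220 224 230 234 238 238 237 232 225 208 187 183
  189 188 180 190 202 191]
 [158 146 152 174 193 206 211 218 224 230 233 235 234 231 227 216 199 191
  187 172 159 172 181 177]
 [152 141 137 150 169 187 197 206 214 220 225 226 226 224 220 210 194 182
  168 150 135 142 151 157]
 [149 137 132 136 147 160 175 184 193 201 208 210 207 205 200 189 173 159
  145 136 124 124 132 148]
 [145 144 142 137 140 144 151 157 166 175 181 182 179 175 172 162 151 142
  136 130 121 118 127 146]
 [147 153 151 145 139 140 144 146 148 152 154 156 155 153 149 144 138 140
  133 124 122 125 137 158]
 [149 155 159 150 142 141 140 144 144 145 145 145 144 143 142 142 139 139
  132 131 136 150 159 171]]
```

```bash
python3 - <<'E'
from h import *
c=snap('wrist','w2.png');u,v=proj(c,(446,97.6,30),True);print(u,v,c['eye'])
g=cv2.cvtColor(c['color'],cv2.COLOR_BGR2GRAY);u,v=int(u),int(v)
print(g[v-20:v+20:1,u-20:u+20:1][::2,:].tolist().__str__().replace('], [',']\n['))
s=cv2.resize(g[v-30:v+30,u-30:u+30],(480,480),interpolation=cv2.INTER_CUBIC)
print(cv2.HoughCircles(s,cv2.HOUGH_GRADIENT,1,40,param1=60,param2=18,minRadius=30,maxRadius=60))
E
```

```text
283.77096969976867 193.34729419386113 [345.84461377  94.54009978 428.48044703]
[[186, 189, 198, 163, 89, 94, 97, 100, 103, 94, 73, 69, 88, 95, 159, 164, 117, 119, 124, 128, 128, 129, 126, 122, 161, 198, 204, 202, 204, 146, 86, 87, 128, 181, 196, 190, 189, 186, 187, 186]
[193, 201, 165, 89, 96, 98, 101, 92, 75, 81, 98, 101, 103, 107, 112, 112, 110, 111, 109, 106, 106, 106, 107, 107, 107, 107, 107, 117, 125, 123, 107, 95, 88, 133, 148, 152, 179, 190, 188, 187]
[160, 83, 95, 97, 99, 101, 84, 72, 92, 98, 99, 103, 102, 96, 136, 214, 243, 242, 242, 241, 242, 244, 245, 244, 244, 247, 230, 175, 112, 100, 108, 106, 96, 103, 101, 126, 152, 180, 192, 187]
[160, 88, 96, 99, 96, 78, 76, 92, 89, 91, 134, 218, 247, 243, 240, 241, 234, 217, 203, 202, 209, 211, 212, 210, 221, 226, 234, 238, 238, 241, 248, 201, 112, 89, 165, 201, 168, 148, 181, 194]
[161, 88, 99, 98, 74, 132, 150, 132, 216, 248, 244, 240, 237, 234, 235, 229, 179, 162, 190, 207, 225, 236, 234, 221, 204, 179, 201, 235, 240, 235, 233, 235, 241, 230, 162, 161, 194, 167, 148, 178]
[160, 88, 96, 80, 124, 188, 228, 244, 244, 237, 231, 232, 2
[... 2280 characters left out ...]
138, 130, 129, 124, 116, 151, 215, 234, 227, 237, 229, 193, 186]
[187, 188, 193, 198, 196, 187, 206, 236, 242, 242, 248, 207, 118, 110, 110, 108, 106, 108, 108, 109, 109, 108, 110, 106, 102, 103, 103, 103, 107, 106, 146, 219, 236, 229, 238, 227, 190, 180, 184, 185]
[199, 202, 157, 92, 91, 93, 87, 83, 142, 236, 254, 204, 237, 255, 255, 255, 255, 255, 255, 255, 255, 255, 255, 255, 255, 255, 255, 235, 230, 255, 249, 211, 231, 218, 191, 180, 184, 185, 185, 186]
[96, 96, 100, 98, 100, 99, 98, 101, 97, 92, 87, 89, 229, 255, 255, 253, 253, 253, 253, 253, 254, 254, 253, 253, 253, 253, 255, 229, 221, 255, 253, 209, 181, 183, 186, 186, 185, 185, 189, 187]]
[[[325.5 164.5  58.3]
  [238.5 138.5  30.8]]]
```

The magazine now shows 2 balls plus the one loaded in the pocket, so two were released. The overhead wrist data shows ball-sized round patches in the cup, and the cup hasn't moved. Handing in.

```bash
python3 -c "
from cell import arm
print(arm.close_job())"
```

```text
the job is handed in; nothing more can be done
None
```

I handed the job in: the cup stands against the pins and I gave the plunger two full strokes. The magazine count shows two balls released, but I couldn't see them clearly in the cup, and the hand-in returned no verdict.

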